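# Find the tin that rattles

### The job

One of the three closed steel tins on the bench has a loose slug in it: pick the tins up one at a time and shake or rock each lengthwise, so that anything loose runs from end to end, until you know which one rattles. Put the silent tins back down upright where they stood, without dropping any. Finish while holding the rattling tin out in front, level and still in the gripper, a good hand's breadth above the middle of the rubber mat, with the can, tape roll and hammer left alone.

Things in the scene. Friction and masses are not known exactly. Their poses are not given: they have to be found in the camera images.
- tin_a_mid (a point): one of three closed steel tins that look alike: 116 mm long (x), 50 mm wide (y), 46 mm high (z), 0.2 to 0.3 kg, weights differing at random. This point is its very centre, 23 mm above its underside; z up, x along its length. It stands on the bench, its length pointing roughly away from the robot; grip it across the 50 mm width, at its middle, with about 45 N. The lids do not open
- tin_b_mid (a point): another of the three tins, same size and axes as tin_a_mid; this point is its centre. Any one of the three, a different one each time, has a loose 0.135 kg round steel slug inside, lying at one end, that can slide about 75 mm along the tin's length. It slides when the tin is tipped endwise by 20 to 25 degrees or shaken lengthwise at over 4 m/s2
- tin_c_mid (a point): another of the three tins, same size and axes as tin_a_mid; this point is its centre. When the slug has run from one end to the other it stays there in a level tin, and the moment on the gripper differs by about 0.1 N m between the two; in the silent tins nothing moves and the moment stays the same
- mat_mid (a point): centre of the top of a black ribbed rubber mat, 100 mm (x) by 150 mm (y) and 4 mm thick, fixed to the bench beyond the tins as seen from the robot; the tin is held out over it
- can: a plain closed metal can, 54 mm in diameter and 125 mm high, standing beyond the tins to the left; origin at the centre of its underside. Leave alone
- tape: a roll of tape lying flat, 84 mm in diameter and 24 mm high, beyond the tins to the right; origin at the centre of its underside. Leave alone
- hammer: a hammer, about 260 mm long, lying on the bench to the right of the tins, its handle towards the robot; origin on the bench beneath it. Leave alone
Mind the look-alikes: they are no part of the job. Leave any purple look-alike of the part that bears tin_c_mid alone. What is shaped like the part that bears tin_a_mid but blue is not meant.

How it is judged:
By the outcome, as a careful person would: the job done as asked, in the order asked, and still so for the second after the job is handed in, while the arm keeps its last pose, push and grip.
It also fails if it takes over 72 s, if anything falls off the work surface, if the arm or the gripper's body presses on something with over 40 N, if the wrist force passes 120 N, or if a joint passes its speed limit or range.

### The arm

A 6-joint arm with a two-finger parallel gripper is mounted at the origin on the work surface. World frame = base frame: x ahead of the robot, y to its left, z up, the work surface at z = 0. Lengths are in m, angles in degrees, forces in N, time in s.
With the tool pointing down it reaches from about 0.3 to 0.75 m from the base axis. Payload 8.5 kg.
Tool frame: the origin (TCP) lies on the centre line of the jaws, within the pads' length; the fingertips stand 14 mm ahead of it and the grasp point (between the pads) lies 5 mm behind it; z points along the fingers, y is the direction in which the jaws open and shut (so a half turn about z gives the same grasp; the last joint's range is limited). The gripper opens to 85 mm and grips with 20 to 120 N. Pads are 22 mm wide; open, the fingers measure 114 mm over their backs; the gripper's body (76 mm by 85 mm) begins 54 mm behind the grasp point. The pads swing forward as they close: fully open they stand 13 mm farther back than shut.
Start: joints at [57.794, 21.807, 74.336, -0, 83.858, -12.336], TCP at [0.187, 0.517, 0.245] pointing down, gripper open.
Joint ranges: [-178.18, 178.18], [-50.72, 133.34], [12.68, 142.11], [-81.47, 261.47], [9.98, 163.14], [-165.26, 165.26]. Speed limits (degrees/s): [136.94, 136.94, 180, 180, 180, 180].

### API

Orientations are given as a 3x3 rotation matrix whose columns are the frame's x, y, z axes.
In Python, from rig import env, optics, order, finder gives the robot as it stands.
- The arm moves only by the tool play_rows, never from a script. Its argument "commands" is a list of rows, each an object of numbers: "grip": the closure, from -1 (fully open) to 1 (shut); "x", "y", "z": the shift along the tool's x, y, z in m; "rx", "ry", "rz": the turn, a rotation vector about the tool's x, y, z in rad. A call has 1 to 12 rows; each row shifts and turns the commanded pose from where the row before left it, along the tool's axes as they then stand; what a row does not reach is not made up. A row lasts 1/8 s, in which the tool goes at most 62.5 mm and 10.7 degrees, less where a joint would pass 70% of its speed; a pose out of reach is approached as far as the arm can. A call is refused whole if a number of a shift passes 0.0625 or a number of a turn 0.188, either way. A call with a gripper value outside its range is refused whole. The fingers move at their own pace and stop on an object; "squeeze" is the grip in N (left out, the last holds). Time passes only in rows, so rows that do not move let the fingers close. It gives the time, the measured TCP pose, the force and the opening at its end, in the units of the state.
- env.observe(): the state, without advancing time (a new reading comes with each control period).
- optics.get_image(name): name is "scene" or "top"; returns a dict with "color" (384x512x3 uint8, blue, green, red), "range_z" (384x512 float32, m along the optical axis (not along the pixel's ray), 0 where there is no reading), "fov_y" (degrees; the focal length in pixels is half the picture's height over the tangent of half this angle, whatever the lens; pixels are square), "cx", "cy" (the principal point, pixels), "dist_coeffs" ([k1, k2, p1, p2, k3] as OpenCV has them; the pictures are not rectified), "cam_to_world" (4x4, takes a point from camera to world coordinates). Camera axes: x right, y down, z forward; pixel columns grow to the right and rows downward; lengths in m; the calibration is good to about 2 mm. A picture is of the moment at which its call begins.
- order.close_job(): hands the job in, once; it reports no verdict.
Trained networks look in the newest picture that a camera, given by its name, has taken for a name from the list of things; names that differ only in an ending like _2 or _b are one class to them, and where a whole thing is asked for, a point or a joint stands for the part that bears it (a point fixed in the world has none). Each returns a list of dicts, best first, with "conf" (0 to 1); they miss things now and then, are a little off and sometimes report something else, mostly with a low value. They report only what shows in the picture. A call takes as long as a camera call. They do not tell look-alikes from the thing itself.
- finder.boxes_of(camera, thing): "point" ([x, y, z] in m, in world coordinates, good to about 4 mm: the middle of the surface that is visible of it).
The state is a dict: "time_s": time; "q": joint angles; "qvel": joint speeds; "joint_efforts": joint torques, N m; "position": TCP position; "tool_rot": TCP orientation; "ft_force": force on the tool from outside, world axes, zero at the start; "wrist_torque": the same for the moment, N m; "grip_width": finger opening in m.
Only numpy, scipy, OpenCV 4.12 (cv2) and the standard library are available. Lean on these libraries where they do the work, as an engineer would, in place of code of your own. Each camera call takes 0.05 s, during which the arm holds its last target.

## Working session

There is one attempt and no reset: what is moved stays moved. The work goes in short steps, Python scripts to look and compute and a tool call to move; the robot and the scene stay as the last step left them, time stands still between calls to the robot, and variables do not carry over. Pictures are saved under pics/ and viewed, and the job is handed in when it is done.

Besides the shell and the picture viewer there is one more tool, called as name(argument=value, ...) on one line, values as JSON. play_rows: Moves the arm, as the interface text tells. Its arguments: {"type":"object","properties":{"commands":{"type":"array"},"squeeze":{"type":"number"}},"required":["commands"]}

```bash
ls; mkdir -p pics; python3 - <<'E'
from rig import env, optics, order, finder
import cv2,numpy as np
s=env.observe(); print({k:np.round(v,3).tolist() for k,v in s.items()})
for n in("scene","top"):
    d=optics.get_image(n); cv2.imwrite(f"pics/{n}0.png",d["color"]); print(n,d["fov_y"],d["cx"],d["cy"],d["dist_coeffs"],np.round(d["cam_to_world"],3).tolist())
    for t in("tin_a_mid","mat_mid","can","tape","hammer"):
        print(t,[(np.round(r["point"],3).tolist(),round(r["conf"],2)) for r in finder.boxes_of(n,t)])
print(env.observe()["time_s"])
E
```

```text
pics
{'time_s': 0.0, 'q': [57.793, 21.842, 74.388, -0.0, 83.858, -12.336], 'qvel': [0.006, -0.033, -0.01, 0.087, 0.005, -0.033], 'joint_efforts': [-0.0, -44.846, -23.127, -0.0, 0.005, 0.0], 'position': [0.187, 0.517, 0.245], 'tool_rot': [[-0.94, 0.34, -0.001], [0.34, 0.94, -0.001], [0.0, -0.001, -1.0]], 'ft_force': [0.596, -0.546, -0.412], 'wrist_torque': [0.037, -0.025, 0.014], 'grip_width': 0.086}
scene 51.26962933485755 252.93523023161472 194.4027582958569 [-0.06737969  0.          0.          0.          0.        ] [[-0.5, 0.639, -0.584, 1.191], [0.866, 0.375, -0.332, 0.288], [0.007, -0.672, -0.741, 0.855], [0.0, 0.0, 0.0, 1.0]]
tin_a_mid [([0.468, -0.217, 0.044], 0.75), ([0.646, -0.163, 0.043], 0.75)]
mat_mid []
can [([0.674, 0.356, 0.1], 0.97)]
tape [([0.673, -0.318, 0.023], 0.9)]
hammer [([0.569, -0.381, 0.022], 0.72)]
top 47.50001656177595 249.6551381176742 183.28069373685247 [-0.04116342  0.          0.          0.          0.        ] [[-0.019, -0.988, 0.152, 0.386], [-1.0, 0.02, 0.005, -0.051], [-0.008, -0.152, -0.988, 1.064], [0.0, 0.0, 0.0, 1.0]]
tin_a_mid [([0.444, -0.222, 0.046], 0.97), ([0.624, -0.174, 0.046], 0.62)]
mat_mid [([0.678, 0.03, 0.004], 0.68)]
can [([0.645, 0.344, 0.112], 0.75)]
tape [([0.674, -0.325, 0.029], 0.79), ([0.648, 0.343, 0.114], 0.43)]
hammer [([0.522, -0.392, 0.023], 0.76)]
0.6
```

View pics/scene0.png

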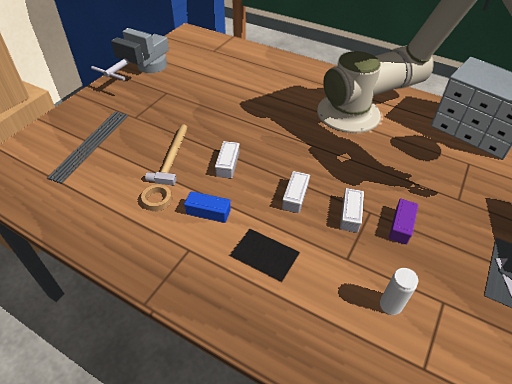

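View pics/top0.png

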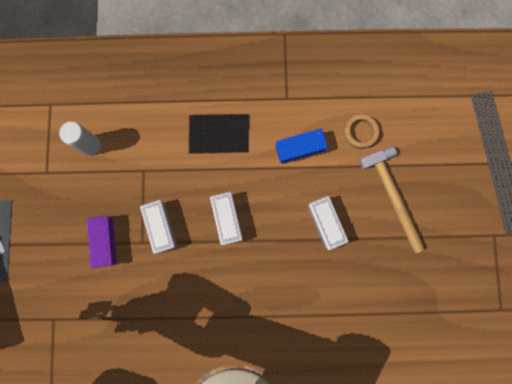

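The scene shows three white tins (scene 228,158; 296,191; 353,210 / top 328,223; 226,218; 158,227). The look-alikes are a purple one (scene 404,220 / top 101,242) and a blue one (scene 208,206 / top 302,146). I choose the three white ones. The mat is at top (219,134).

```bash
cat > h.py <<'E'
from rig import env, optics, order, finder
import cv2,numpy as np
def cloud(n):
    d=optics.get_image(n); c=d["color"]; z=d["range_z"]; H,W=z.shape
    f=H/2/np.tan(np.radians(d["fov_y"]/2)); K=np.array([[f,0,d["cx"]],[0,f,d["cy"]],[0,0,1]])
    u,v=np.meshgrid(np.arange(W),np.arange(H))
    p=cv2.undistortPoints(np.stack([u,v],-1).reshape(-1,1,2).astype(np.float64),K,np.array(d["dist_coeffs"])).reshape(H,W,2)
    P=np.dstack([p*z[...,None],z]); T=np.array(d["cam_to_world"])
    return c,z,P@T[:3,:3].T+T[:3,3]
def rect(xy):
    (c,s,a)=cv2.minAreaRect((xy*1000).astype(np.float32)); b=cv2.boxPoints((c,s,a))
    e1,e2=b[1]-b[0],b[2]-b[1]; e=e1 if np.hypot(*e1)>np.hypot(*e2) else e2
    ang=np.degrees(np.arctan2(e[1],e[0])); ang=(ang+90)%180-90
    return np.round(c,1),np.round(sorted(s),1),round(float(ang),1)
def tins(n):
    c,z,P=cloud(n); hsv=cv2.cvtColor(c,cv2.COLOR_BGR2HSV); X=P
    def comp(m,name):
        k,l,st,ce=cv2.connectedComponentsWithStats(m.astype(np.uint8))
        for i in range(1,k):
            if st[i,4]<150: continue
            q=X[l==i]; print(n,name,"px",np.round(ce[i]),"rect mm, size, yaw",*rect(q[:,:2]),"z",np.round(np.median(q[:,2])*1000,1),"n",st[i,4],"med",np.round(np.median(q[:,:2],0)*1000))
    ok=(z>0)&(X[...,0]>.25)&(X[...,0]<.85)&(abs(X[...,1])<.45)
    comp(ok&(X[...,2]>.036)&(X[...,2]<.056),"tin")
    comp(ok&(c.max(-1)<45)&(X[...,2]<.012)&(X[...,2]>-.01)&(X[...,0]>.55),"mat")
    return c
E
python3 - <<'E'
from h import *
for n in("scene","top"):
    c=tins(n)
    if n=="top":cv2.imwrite("pics/crop.png",cv2.resize(c[100:290,60:370],None,fx=2.5,fy=2.5))
E
```

```text
scene tin px [226. 155.] rect mm, size, yaw [ 448.8 -227. ] [ 52.6 119.7] 20.2 z 43.9 n 475 med [ 454. -224.]
scene tin px [296. 188.] rect mm, size, yaw [464.8  12.5] [ 52.1 120.1] 12.3 z 43.9 n 590 med [470.  15.]
scene tin px [353. 206.] rect mm, size, yaw [447.1 175.2] [ 52.4 122.2] 16.8 z 44.1 n 664 med [454. 176.]
scene tin px [207. 203.] rect mm, size, yaw [ 636.2 -169.8] [ 53.9 115.2] -76.3 z 43.7 n 662 med [ 640. -167.]
scene tin px [405. 217.] rect mm, size, yaw [413.2 311.1] [ 53.3 122.1] 6.8 z 44.0 n 695 med [421. 311.]
scene mat px [265. 254.] rect mm, size, yaw [679.1  31.5] [101.5 149.8] 89.3 z 1.8 n 1878 med [681.  35.]
top tin px [301. 145.] rect mm, size, yaw [ 635.5 -171. ] [ 52.  118.1] -75.2 z 46.0 n 1036 med [ 634. -170.]
top tin px [226. 218.] rect mm, size, yaw [461.9  12.5] [ 51.7 117.6] 12.5 z 46.2 n 1101 med [462.  12.]
top tin px [328. 223.] rect mm, size, yaw [ 446.7 -227.5] [ 52.8 118.2] 21.2 z 46.0 n 1127 med [ 446. -227.]
top tin px [157. 227.] rect mm, size, yaw [445.6 174.5] [ 52.3 118. ] 16.8 z 46.1 n 1118 med [444. 173.]
top tin px [ 99. 242.] rect mm, size, yaw [412.7 309.1] [ 54.2 116. ] 6.7 z 46.2 n 1128 med [411. 307.]
top mat px [219. 133.] rect mm, size, yaw [678.2  30.4] [ 94.1 144. ] 89.7 z 4.0 n 1912 med [677.  30.]
```

View pics/crop.png

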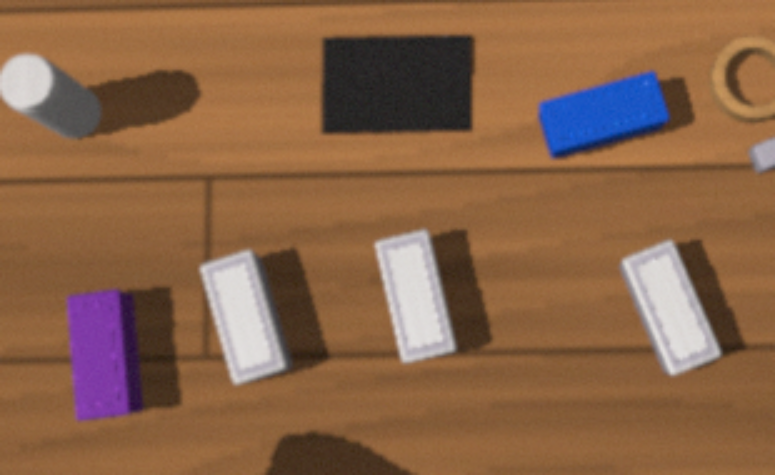

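The crop confirms the three white tins with rims; the blue and purple ones are left alone. I'll start with the left tin at (0.445, 0.174), yaw 16.8°. The first move is turn, then translate.

play_rows(commands=[{"rz": -0.1605, "grip": -1}, {"rz": -0.1605}, {"rz": -0.1605}, {"rz": -0.1605}, {"x": -0.0185, "y": -0.0504}, {"x": -0.0185, "y": -0.0504}, {"x": -0.0185, "y": -0.0504}, {"x": -0.0185, "y": -0.0504}, {"x": -0.0185, "y": -0.0504}, {"x": -0.0185, "y": -0.0504}, {"x": -0.0185, "y": -0.0504}, {"x": -0.0185, "y": -0.0504}])

```text
invalid input at $.commands[0]: expected keys grip, x, y, z, rx, ry, rz
```

```bash
cat > to.py <<'E'
import sys
from h import *
s=env.observe(); R=np.array(s["tool_rot"]); p=np.array(s["position"])
x,y,z,yaw=map(float,sys.argv[1:5]); a=np.radians(yaw+180)
X=np.array([np.cos(a),np.sin(a),0]);Z=np.array([0,0,-1.]);Y=np.cross(Z,X)
from scipy.spatial.transform import Rotation as Ro
rv=Ro.from_matrix(R.T@np.stack([X,Y,Z],1)).as_rotvec()
d=np.array([x,y,z])-p
print("t",s["time_s"],"pos",np.round(p,4),"yaw",np.round(np.degrees(np.arctan2(R[1,0],R[0,0]))-180,2),"w",round(s["grip_width"],4))
print("shift in present axes",np.round(R.T@d,4),"in final axes",np.round(np.stack([X,Y,Z])@d,4),"rot",np.round(rv,4))
print("F",np.round(s["ft_force"],2),"M world",np.round(s["wrist_torque"],3),"M tool",np.round(R.T@s["wrist_torque"],3))
E
python3 to.py .445 .174 .022 16.8
```

```text
t 0.7 pos [0.1869 0.5172 0.2453] yaw -19.87 w 0.0856
shift in present axes [-0.3594 -0.2351  0.2233] in final axes [-0.1479 -0.4032  0.2233] rot [ 0.   -0.   -0.64]
F [-0.7  -0.88 -0.18] M world [-0.035 -0.021 -0.003] M tool [ 0.026 -0.031  0.003]
```

All seven keys are needed in every row.

play_rows(commands=[{"grip": -1, "x": 0, "y": 0, "z": 0, "rx": 0, "ry": 0, "rz": -0.16}, {"grip": -1, "x": 0, "y": 0, "z": 0, "rx": 0, "ry": 0, "rz": -0.16}, {"grip": -1, "x": 0, "y": 0, "z": 0, "rx": 0, "ry": 0, "rz": -0.16}, {"grip": -1, "x": 0, "y": 0, "z": 0, "rx": 0, "ry": 0, "rz": -0.16}, {"grip": -1, "x": -0.0185, "y": -0.0504, "z": 0.01, "rx": 0, "ry": 0, "rz": 0}, {"grip": -1, "x": -0.0185, "y": -0.0504, "z": 0.01, "rx": 0, "ry": 0, "rz": 0}, {"grip": -1, "x": -0.0185, "y": -0.0504, "z": 0.01, "rx": 0, "ry": 0, "rz": 0}, {"grip": -1, "x": -0.0185, "y": -0.0504, "z": 0.01, "rx": 0, "ry": 0, "rz": 0}, {"grip": -1, "x": -0.0185, "y": -0.0504, "z": 0.01, "rx": 0, "ry": 0, "rz": 0}, {"grip": -1, "x": -0.0185, "y": -0.0504, "z": 0.01, "rx": 0, "ry": 0, "rz": 0}, {"grip": -1, "x": -0.0185, "y": -0.0504, "z": 0.01, "rx": 0, "ry": 0, "rz": 0}, {"grip": -1, "x": -0.0185, "y": -0.0504, "z": 0.01, "rx": 0, "ry": 0, "rz": 0}])

```text
time_s: 2.2
position: [0.4461, 0.1725, 0.1652]
tool_rot: [[-0.957, -0.289, 0.001], [-0.289, 0.957, 0.0], [-0.001, -0.0, -1.0]]
ft_force: [0.7, 0.5, -0.6]
grip_width: 0.0855
```

```bash
python3 to.py .445 .174 .022 16.8
```

```text
t 2.2 pos [0.4461 0.1725 0.1652] yaw -343.21 w 0.0855
shift in present axes [0.0007 0.0018 0.1432] in final axes [0.0006 0.0018 0.1432] rot [-0.      0.0007 -0.0001]
F [ 0.67  0.48 -0.6 ] M world [ 0.025 -0.04  -0.018] M tool [-0.012 -0.045  0.018]
```

play_rows(commands=[{"grip": -1, "x": 0.0006, "y": 0.0018, "z": 0.04, "rx": 0, "ry": 0, "rz": 0}, {"grip": -1, "x": 0, "y": 0, "z": 0.05, "rx": 0, "ry": 0, "rz": 0}, {"grip": -1, "x": 0, "y": 0, "z": 0.035, "rx": 0, "ry": 0, "rz": 0}, {"grip": -1, "x": 0, "y": 0, "z": 0.018, "rx": 0, "ry": 0, "rz": 0}, {"grip": -1, "x": 0, "y": 0, "z": 0, "rx": 0, "ry": 0, "rz": 0}, {"grip": 1, "x": 0, "y": 0, "z": 0, "rx": 0, "ry": 0, "rz": 0}, {"grip": 1, "x": 0, "y": 0, "z": 0, "rx": 0, "ry": 0, "rz": 0}, {"grip": 1, "x": 0, "y": 0, "z": 0, "rx": 0, "ry": 0, "rz": 0}, {"grip": 1, "x": 0, "y": 0, "z": 0, "rx": 0, "ry": 0, "rz": 0}, {"grip": 1, "x": 0, "y": 0, "z": 0, "rx": 0, "ry": 0, "rz": 0}], squeeze=45)

```text
time_s: 3.45
position: [0.4446, 0.1756, 0.0234]
tool_rot: [[-0.957, -0.289, 0.002], [-0.289, 0.957, 0.0], [-0.002, -0.0, -1.0]]
ft_force: [-1.0, 0.5, 5.8]
grip_width: 0.0495
```

```bash
python3 to.py .445 .174 .022 16.8
```

```text
t 3.45 pos [0.4446 0.1756 0.0234] yaw -343.19 w 0.0495
shift in present axes [ 0.0001 -0.0017  0.0014] in final axes [ 0.0001 -0.0017  0.0014] rot [-0.0005  0.0022  0.0001]
F [-1.05  0.53  5.78] M world [-0.132  0.119  0.042] M tool [ 0.092  0.152 -0.043]
```

play_rows(commands=[{"grip": 1, "x": 0, "y": 0, "z": -0.01, "rx": 0, "ry": 0, "rz": 0}, {"grip": 1, "x": 0, "y": 0, "z": -0.03, "rx": 0, "ry": 0, "rz": 0}, {"grip": 1, "x": 0, "y": 0, "z": -0.04, "rx": 0, "ry": 0, "rz": 0}, {"grip": 1, "x": 0, "y": 0, "z": -0.04, "rx": 0, "ry": 0, "rz": 0}, {"grip": 1, "x": 0, "y": 0, "z": 0, "rx": 0, "ry": 0, "rz": 0}, {"grip": 1, "x": 0, "y": 0, "z": 0, "rx": 0, "ry": 0, "rz": 0}, {"grip": 1, "x": 0, "y": 0, "z": 0, "rx": 0, "ry": 0, "rz": 0}])

```text
time_s: 4.32
position: [0.4434, 0.1755, 0.1413]
tool_rot: [[-0.957, -0.289, -0.002], [-0.289, 0.957, -0.0], [0.002, 0.0, -1.0]]
ft_force: [0.4, -0.3, -2.2]
grip_width: 0.0495
```

```bash
cat > mom.py <<'E'
from h import *
M=[];F=[]
for i in range(5):
    s=env.observe(); R=np.array(s["tool_rot"]); M.append(R.T@s["wrist_torque"]); F.append(s["ft_force"]); optics.get_image("top")
print("t",s["time_s"],"pos",np.round(s["position"],4),"w",round(s["grip_width"],4),"Rz",np.round(R[:,2],3),"F",np.round(np.mean(F,0),2),"Mtool",np.round(np.mean(M,0),3),"sd",np.round(np.std(M,0),3))
E
python3 mom.py
```

```text
t 4.525 pos [0.4439 0.1755 0.1417] w 0.0495 Rz [-0.001 -0.    -1.   ] F [ 0.19  0.06 -2.04] Mtool [-0.032  0.013  0.028] sd [0.03  0.024 0.03 ]
```

play_rows(commands=[{"grip": 1, "x": 0, "y": 0, "z": 0, "rx": 0, "ry": 0.15, "rz": 0}, {"grip": 1, "x": 0, "y": 0, "z": 0, "rx": 0, "ry": 0.15, "rz": 0}, {"grip": 1, "x": 0, "y": 0, "z": 0, "rx": 0, "ry": 0.15, "rz": 0}, {"grip": 1, "x": 0, "y": 0, "z": 0, "rx": 0, "ry": 0.15, "rz": 0}, {"grip": 1, "x": 0, "y": 0, "z": 0, "rx": 0, "ry": 0, "rz": 0}, {"grip": 1, "x": 0, "y": 0, "z": 0, "rx": 0, "ry": 0, "rz": 0}, {"grip": 1, "x": 0, "y": 0, "z": 0, "rx": 0, "ry": -0.15, "rz": 0}, {"grip": 1, "x": 0, "y": 0, "z": 0, "rx": 0, "ry": -0.15, "rz": 0}, {"grip": 1, "x": 0, "y": 0, "z": 0, "rx": 0, "ry": -0.15, "rz": 0}, {"grip": 1, "x": 0, "y": 0, "z": 0, "rx": 0, "ry": -0.15, "rz": 0}, {"grip": 1, "x": 0, "y": 0, "z": 0, "rx": 0, "ry": 0, "rz": 0}, {"grip": 1, "x": 0, "y": 0, "z": 0, "rx": 0, "ry": 0, "rz": 0}])

```text
time_s: 6.08
position: [0.4443, 0.1755, 0.1429]
tool_rot: [[-0.957, -0.289, -0.0], [-0.289, 0.957, -0.0], [0.0, -0.0, -1.0]]
ft_force: [0.6, 0.0, -2.8]
grip_width: 0.0496
```

```bash
python3 mom.py
```

```text
t 6.275 pos [0.4445 0.1757 0.1421] w 0.0495 Rz [-0.001 -0.    -1.   ] F [-0.05  0.07 -2.52] Mtool [-0.033  0.014  0.002] sd [0.046 0.012 0.024]
```

play_rows(commands=[{"grip": 1, "x": 0, "y": 0, "z": 0, "rx": 0, "ry": -0.15, "rz": 0}, {"grip": 1, "x": 0, "y": 0, "z": 0, "rx": 0, "ry": -0.15, "rz": 0}, {"grip": 1, "x": 0, "y": 0, "z": 0, "rx": 0, "ry": -0.15, "rz": 0}, {"grip": 1, "x": 0, "y": 0, "z": 0, "rx": 0, "ry": -0.15, "rz": 0}, {"grip": 1, "x": 0, "y": 0, "z": 0, "rx": 0, "ry": 0, "rz": 0}, {"grip": 1, "x": 0, "y": 0, "z": 0, "rx": 0, "ry": 0, "rz": 0}, {"grip": 1, "x": 0, "y": 0, "z": 0, "rx": 0, "ry": 0.15, "rz": 0}, {"grip": 1, "x": 0, "y": 0, "z": 0, "rx": 0, "ry": 0.15, "rz": 0}, {"grip": 1, "x": 0, "y": 0, "z": 0, "rx": 0, "ry": 0.15, "rz": 0}, {"grip": 1, "x": 0, "y": 0, "z": 0, "rx": 0, "ry": 0.15, "rz": 0}, {"grip": 1, "x": 0, "y": 0, "z": 0, "rx": 0, "ry": 0, "rz": 0}, {"grip": 1, "x": 0, "y": 0, "z": 0, "rx": 0, "ry": 0, "rz": 0}])

```text
time_s: 7.82
position: [0.4441, 0.1762, 0.1421]
tool_rot: [[-0.957, -0.291, -0.006], [-0.291, 0.957, -0.0], [0.005, 0.001, -1.0]]
ft_force: [0.6, -0.4, -2.4]
grip_width: 0.0496
```

```bash
python3 mom.py; python3 to.py .4446 .1756 .0234 16.8
```

```text
t 8.025 pos [0.4437 0.1763 0.1424] w 0.0494 Rz [-0.006  0.    -1.   ] F [-0.43  0.02 -2.09] Mtool [0.001 0.004 0.003] sd [0.03  0.047 0.017]
t 8.075 pos [0.4438 0.1763 0.1424] yaw -343.07 w 0.0496
shift in present axes [-0.0013 -0.0012  0.119 ] in final axes [-0.0006 -0.0009  0.119 ] rot [ 0.0024 -0.006   0.0022]
F [ 0.52 -0.27 -2.28] M world [ 0.01  -0.013 -0.047] M tool [-0.006 -0.016  0.047]
```

The moment about the jaw axis is unchanged (0.013, 0.014, 0.004), so the left tin is silent. I'm putting it back.

play_rows(commands=[{"grip": 1, "x": -0.0006, "y": -0.001, "z": 0.03, "rx": 0.002, "ry": -0.005, "rz": 0.002}, {"grip": 1, "x": 0, "y": 0, "z": 0.04, "rx": 0, "ry": 0, "rz": 0}, {"grip": 1, "x": 0, "y": 0, "z": 0.03, "rx": 0, "ry": 0, "rz": 0}, {"grip": 1, "x": 0, "y": 0, "z": 0.012, "rx": 0, "ry": 0, "rz": 0}, {"grip": 1, "x": 0, "y": 0, "z": 0.004, "rx": 0, "ry": 0, "rz": 0}, {"grip": 1, "x": 0, "y": 0, "z": 0.002, "rx": 0, "ry": 0, "rz": 0}, {"grip": 1, "x": 0, "y": 0, "z": 0, "rx": 0, "ry": 0, "rz": 0}])

```text
time_s: 8.95
position: [0.445, 0.1758, 0.0249]
tool_rot: [[-0.957, -0.29, -0.0], [-0.29, 0.957, 0.0], [0.0, 0.0, -1.0]]
ft_force: [-0.3, -0.7, -2.5]
grip_width: 0.0495
```

```bash
python3 to.py .4446 .1756 .0234 16.8
```

```text
t 8.95 pos [0.445  0.1758 0.0249] yaw -343.17 w 0.0495
shift in present axes [ 0.0005 -0.0001  0.0015] in final axes [ 0.0005 -0.0001  0.0015] rot [ 0.0005 -0.      0.0006]
F [-0.29 -0.65 -2.46] M world [-0.021  0.021 -0.064] M tool [0.014 0.026 0.064]
```

Not yet touching (weight still carried), so I lower it a little further.

play_rows(commands=[{"grip": 1, "x": 0, "y": 0, "z": 0.001, "rx": 0, "ry": 0, "rz": 0}, {"grip": 1, "x": 0, "y": 0, "z": 0.0007, "rx": 0, "ry": 0, "rz": 0}, {"grip": 1, "x": 0, "y": 0, "z": 0, "rx": 0, "ry": 0, "rz": 0}])

```text
time_s: 9.32
position: [0.4448, 0.1758, 0.0234]
tool_rot: [[-0.957, -0.29, -0.0], [-0.29, 0.957, 0.0], [0.0, 0.0, -1.0]]
ft_force: [-2.4, -0.1, 8.2]
grip_width: 0.0495
```

```bash
python3 to.py .4446 .1756 .0234 16.8
```

```text
t 9.325 pos [0.4448 0.1758 0.0234] yaw -343.16 w 0.0495
shift in present axes [ 0.0003 -0.0001 -0.    ] in final axes [ 0.0003 -0.0001 -0.    ] rot [ 0.0004 -0.0003  0.0007]
F [-2.37 -0.07  8.2 ] M world [-0.183  0.206  0.014] M tool [ 0.116  0.25  -0.014]
```

play_rows(commands=[{"grip": -1, "x": 0, "y": 0, "z": 0, "rx": 0, "ry": 0, "rz": 0}, {"grip": -1, "x": 0, "y": 0, "z": 0, "rx": 0, "ry": 0, "rz": 0}, {"grip": -1, "x": 0, "y": 0, "z": 0, "rx": 0, "ry": 0, "rz": 0}, {"grip": -1, "x": 0, "y": 0, "z": 0, "rx": 0, "ry": 0, "rz": 0}, {"grip": -1, "x": 0, "y": 0, "z": -0.02, "rx": 0, "ry": 0, "rz": 0}, {"grip": -1, "x": 0, "y": 0, "z": -0.05, "rx": 0, "ry": 0, "rz": 0}, {"grip": -1, "x": 0, "y": 0, "z": -0.05, "rx": 0, "ry": 0, "rz": 0.077}, {"grip": -1, "x": 0.0046, "y": -0.0407, "z": 0, "rx": 0, "ry": 0, "rz": 0}, {"grip": -1, "x": 0.0046, "y": -0.0407, "z": 0, "rx": 0, "ry": 0, "rz": 0}, {"grip": -1, "x": 0.0046, "y": -0.0407, "z": 0, "rx": 0, "ry": 0, "rz": 0}, {"grip": -1, "x": 0.0046, "y": -0.0407, "z": 0, "rx": 0, "ry": 0, "rz": 0}, {"grip": -1, "x": 0, "y": 0, "z": 0, "rx": 0, "ry": 0, "rz": 0}])

```text
time_s: 10.82
position: [0.4622, 0.0108, 0.1424]
tool_rot: [[-0.977, -0.212, -0.001], [-0.212, 0.977, 0.0], [0.001, 0.0, -1.0]]
ft_force: [0.0, 1.1, -0.1]
grip_width: 0.0852
```

```bash
python3 to.py .462 .0130 .0235 12.4; python3 - <<'E'
from h import *
c=tins("top"); cv2.imwrite("pics/top2.png",c)
E
```

```text
t 10.825 pos [0.4622 0.0108 0.1424] yaw -347.78 w 0.0852
shift in present axes [-0.0005  0.0022  0.1189] in final axes [-0.0003  0.0022  0.1189] rot [ 0.0004 -0.0014 -0.0032]
F [ 0.    1.06 -0.09] M world [ 0.028 -0.014 -0.032] M tool [-0.025 -0.02   0.032]
top tin px [301. 144.] rect mm, size, yaw [ 635.7 -171. ] [ 52.6 118.3] -75.5 z 46.1 n 1039 med [ 634. -170.]
top tin px [328. 223.] rect mm, size, yaw [ 446.5 -227.5] [ 52.7 117.8] 20.3 z 46.2 n 1121 med [ 446. -227.]
top tin px [151. 218.] rect mm, size, yaw [454.  179.6] [52.6 98.6] 17.0 z 46.2 n 591 med [470. 187.]
top tin px [ 99. 242.] rect mm, size, yaw [412.7 309. ] [ 53.8 116.1] 6.3 z 46.1 n 1124 med [411. 307.]
top mat px [219. 133.] rect mm, size, yaw [678.6  30.5] [ 94.1 143.2] 89.0 z 4.1 n 1543 med [676.  29.]
```

View pics/top2.png

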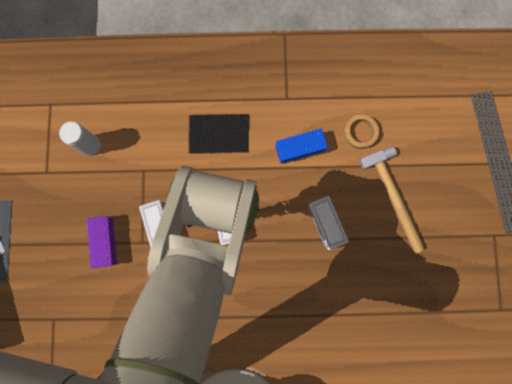

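The left tin (152,222) stands upright at its old spot, partly covered by the arm. Next is the middle tin.

play_rows(commands=[{"grip": -1, "x": -0.0004, "y": 0.0022, "z": 0.03, "rx": 0, "ry": 0, "rz": -0.003}, {"grip": -1, "x": 0, "y": 0, "z": 0.045, "rx": 0, "ry": 0, "rz": 0}, {"grip": -1, "x": 0, "y": 0, "z": 0.03, "rx": 0, "ry": 0, "rz": 0}, {"grip": -1, "x": 0, "y": 0, "z": 0.0135, "rx": 0, "ry": 0, "rz": 0}, {"grip": -1, "x": 0, "y": 0, "z": 0, "rx": 0, "ry": 0, "rz": 0}, {"grip": 1, "x": 0, "y": 0, "z": 0, "rx": 0, "ry": 0, "rz": 0}, {"grip": 1, "x": 0, "y": 0, "z": 0, "rx": 0, "ry": 0, "rz": 0}, {"grip": 1, "x": 0, "y": 0, "z": 0, "rx": 0, "ry": 0, "rz": 0}, {"grip": 1, "x": 0, "y": 0, "z": 0, "rx": 0, "ry": 0, "rz": 0}, {"grip": 1, "x": 0, "y": 0, "z": 0, "rx": 0, "ry": 0, "rz": 0}])

```text
time_s: 12.12
position: [0.4623, 0.0148, 0.0251]
tool_rot: [[-0.976, -0.218, 0.001], [-0.218, 0.976, -0.0], [-0.001, -0.001, -1.0]]
ft_force: [-0.7, -0.3, 7.1]
grip_width: 0.0493
```

play_rows(commands=[{"grip": 1, "x": 0, "y": 0, "z": -0.01, "rx": 0, "ry": 0, "rz": 0}, {"grip": 1, "x": 0, "y": 0, "z": -0.03, "rx": 0, "ry": 0, "rz": 0}, {"grip": 1, "x": 0, "y": 0, "z": -0.04, "rx": 0, "ry": 0, "rz": 0}, {"grip": 1, "x": 0, "y": 0, "z": -0.04, "rx": 0, "ry": 0, "rz": 0}, {"grip": 1, "x": 0, "y": 0, "z": 0, "rx": 0, "ry": 0, "rz": 0}, {"grip": 1, "x": 0, "y": 0, "z": 0, "rx": 0, "ry": 0, "rz": 0}, {"grip": 1, "x": 0, "y": 0, "z": 0, "rx": 0, "ry": 0, "rz": 0}])

```text
time_s: 13.0
position: [0.4611, 0.0151, 0.1428]
tool_rot: [[-0.976, -0.218, -0.004], [-0.218, 0.976, 0.001], [0.004, 0.002, -1.0]]
ft_force: [-0.7, 0.2, -2.7]
grip_width: 0.0492
```

```bash
python3 mom.py
```

```text
t 13.2 pos [0.4616 0.015  0.1434] w 0.0496 Rz [-0.003  0.001 -1.   ] F [ 0.04  0.17 -3.78] Mtool [-0.014  0.014 -0.009] sd [0.023 0.02  0.022]
```

play_rows(commands=[{"grip": 1, "x": 0, "y": 0, "z": 0, "rx": 0, "ry": 0.15, "rz": 0}, {"grip": 1, "x": 0, "y": 0, "z": 0, "rx": 0, "ry": 0.15, "rz": 0}, {"grip": 1, "x": 0, "y": 0, "z": 0, "rx": 0, "ry": 0.15, "rz": 0}, {"grip": 1, "x": 0, "y": 0, "z": 0, "rx": 0, "ry": 0.15, "rz": 0}, {"grip": 1, "x": 0, "y": 0, "z": 0, "rx": 0, "ry": 0, "rz": 0}, {"grip": 1, "x": 0, "y": 0, "z": 0, "rx": 0, "ry": 0, "rz": 0}])

```text
time_s: 14.0
position: [0.4617, 0.015, 0.1439]
tool_rot: [[-0.806, -0.218, -0.55], [-0.181, 0.976, -0.122], [0.564, 0.001, -0.826]]
ft_force: [-0.2, -0.7, -3.4]
grip_width: 0.0495
```

play_rows(commands=[{"grip": 1, "x": 0, "y": 0, "z": 0, "rx": 0, "ry": -0.15, "rz": 0}, {"grip": 1, "x": 0, "y": 0, "z": 0, "rx": 0, "ry": -0.15, "rz": 0}, {"grip": 1, "x": 0, "y": 0, "z": 0, "rx": 0, "ry": -0.15, "rz": 0}, {"grip": 1, "x": 0, "y": 0, "z": 0, "rx": 0, "ry": -0.15, "rz": 0}, {"grip": 1, "x": 0, "y": 0, "z": 0, "rx": 0, "ry": 0, "rz": 0}, {"grip": 1, "x": 0, "y": 0, "z": 0, "rx": 0, "ry": 0, "rz": 0}])

```text
time_s: 14.75
position: [0.462, 0.0148, 0.1445]
tool_rot: [[-0.976, -0.218, -0.002], [-0.218, 0.976, -0.0], [0.002, 0.0, -1.0]]
ft_force: [0.8, -0.9, -3.6]
grip_width: 0.0496
```

```bash
python3 mom.py
```

```text
t 14.95 pos [0.4622 0.0151 0.1437] w 0.0492 Rz [-0.003  0.    -1.   ] F [ 0.81 -0.24 -3.35] Mtool [-0.014  0.038 -0.009] sd [0.03  0.024 0.028]
```

play_rows(commands=[{"grip": 1, "x": 0, "y": 0, "z": 0, "rx": 0, "ry": -0.15, "rz": 0}, {"grip": 1, "x": 0, "y": 0, "z": 0, "rx": 0, "ry": -0.15, "rz": 0}, {"grip": 1, "x": 0, "y": 0, "z": 0, "rx": 0, "ry": -0.15, "rz": 0}, {"grip": 1, "x": 0, "y": 0, "z": 0, "rx": 0, "ry": -0.15, "rz": 0}, {"grip": 1, "x": 0, "y": 0, "z": 0, "rx": 0, "ry": 0, "rz": 0}, {"grip": 1, "x": 0, "y": 0, "z": 0, "rx": 0, "ry": 0, "rz": 0}])

```text
time_s: 15.75
position: [0.4631, 0.0176, 0.1439]
tool_rot: [[-0.829, -0.227, 0.511], [-0.188, 0.974, 0.127], [-0.526, 0.01, -0.85]]
ft_force: [1.0, -0.6, -4.2]
grip_width: 0.0494
```

play_rows(commands=[{"grip": 1, "x": 0, "y": 0, "z": 0, "rx": 0, "ry": 0.15, "rz": 0}, {"grip": 1, "x": 0, "y": 0, "z": 0, "rx": 0, "ry": 0.15, "rz": 0}, {"grip": 1, "x": 0, "y": 0, "z": 0, "rx": 0, "ry": 0.15, "rz": 0}, {"grip": 1, "x": 0, "y": 0, "z": 0, "rx": 0, "ry": 0.15, "rz": 0}, {"grip": 1, "x": 0, "y": 0, "z": 0, "rx": 0, "ry": 0, "rz": 0}, {"grip": 1, "x": 0, "y": 0, "z": 0, "rx": 0, "ry": 0, "rz": 0}])

```text
time_s: 16.5
position: [0.4627, 0.0196, 0.1433]
tool_rot: [[-0.973, -0.232, -0.015], [-0.232, 0.973, 0.012], [0.012, 0.015, -1.0]]
ft_force: [-0.0, -0.1, -4.3]
grip_width: 0.0495
```

```bash
python3 mom.py; python3 to.py .462 .0130 .0235 12.4
```

```text
t 16.7 pos [0.4624 0.0194 0.1437] w 0.0496 Rz [-0.016  0.012 -1.   ] F [ 0.09 -0.03 -3.71] Mtool [-0.023 -0.072 -0.019] sd [0.006 0.029 0.046]
t 16.75 pos [0.4625 0.0193 0.1437] yaw -346.6 w 0.0493
shift in present axes [ 0.0005 -0.0079  0.1201] in final axes [ 0.0019 -0.0061  0.1202] rot [ 0.0156 -0.0124  0.0173]
F [-0.64  0.64 -3.26] M world [-0.009 -0.068 -0.006] M tool [ 0.025 -0.064  0.005]
```

The middle tin's moment flipped from +0.038 to −0.072 N·m, and it weighs about 0.37 kg, so the slug appears to be here. I'll do one repeat rock the other way to confirm.

play_rows(commands=[{"grip": 1, "x": 0, "y": 0, "z": 0, "rx": 0, "ry": 0.15, "rz": 0}, {"grip": 1, "x": 0, "y": 0, "z": 0, "rx": 0, "ry": 0.15, "rz": 0}, {"grip": 1, "x": 0, "y": 0, "z": 0, "rx": 0, "ry": 0.15, "rz": 0}, {"grip": 1, "x": 0, "y": 0, "z": 0, "rx": 0, "ry": 0.15, "rz": 0}, {"grip": 1, "x": 0, "y": 0, "z": 0, "rx": 0, "ry": 0, "rz": 0}, {"grip": 1, "x": 0, "y": 0, "z": 0, "rx": 0, "ry": 0, "rz": 0}, {"grip": 1, "x": 0, "y": 0, "z": 0, "rx": 0, "ry": -0.15, "rz": 0}, {"grip": 1, "x": 0, "y": 0, "z": 0, "rx": 0, "ry": -0.15, "rz": 0}, {"grip": 1, "x": 0, "y": 0, "z": 0, "rx": 0, "ry": -0.15, "rz": 0}, {"grip": 1, "x": 0, "y": 0, "z": 0, "rx": 0, "ry": -0.15, "rz": 0}, {"grip": 1, "x": 0, "y": 0, "z": 0, "rx": 0, "ry": 0, "rz": 0}, {"grip": 1, "x": 0, "y": 0, "z": 0, "rx": 0, "ry": 0, "rz": 0}])

```text
time_s: 18.25
position: [0.463, 0.0193, 0.1441]
tool_rot: [[-0.973, -0.232, -0.017], [-0.232, 0.973, 0.012], [0.014, 0.015, -1.0]]
ft_force: [0.2, 0.5, -4.1]
grip_width: 0.0496
```

```bash
python3 mom.py; python3 to.py .6785 .0305 .165 12.4
```

```text
t 18.45 pos [0.4632 0.0196 0.1433] w 0.0494 Rz [-0.017  0.012 -1.   ] F [ 0.41 -0.1  -3.75] Mtool [ 0.026  0.035 -0.024] sd [0.027 0.038 0.02 ]
t 18.5 pos [0.4632 0.0197 0.1432] yaw -346.54 w 0.0494
shift in present axes [-0.2116 -0.0392 -0.0253] in final axes [-0.2126 -0.0356 -0.0218] rot [ 0.0161 -0.014   0.0183]
F [-0.19 -0.88 -3.32] M world [-0.004 -0.043  0.018] M tool [ 0.014 -0.04  -0.018]
```

Confirmed: the moment swung back to +0.035 N·m, so the middle tin rattles. Now I level it and carry it over the mat.

play_rows(commands=[{"grip": 1, "x": 0, "y": 0, "z": -0.001, "rx": 0.016, "ry": -0.014, "rz": 0.018}, {"grip": 1, "x": -0.012, "y": -0.002, "z": 0, "rx": 0, "ry": 0, "rz": 0}, {"grip": 1, "x": -0.022, "y": -0.0037, "z": 0, "rx": 0, "ry": 0, "rz": 0}, {"grip": 1, "x": -0.028, "y": -0.0047, "z": 0, "rx": 0, "ry": 0, "rz": 0}, {"grip": 1, "x": -0.03, "y": -0.005, "z": 0, "rx": 0, "ry": 0, "rz": 0}, {"grip": 1, "x": -0.03, "y": -0.005, "z": 0, "rx": 0, "ry": 0, "rz": 0}, {"grip": 1, "x": -0.03, "y": -0.005, "z": 0, "rx": 0, "ry": 0, "rz": 0}, {"grip": 1, "x": -0.028, "y": -0.0047, "z": 0, "rx": 0, "ry": 0, "rz": 0}, {"grip": 1, "x": -0.02, "y": -0.0033, "z": 0, "rx": 0, "ry": 0, "rz": 0}, {"grip": 1, "x": -0.0126, "y": -0.0022, "z": 0, "rx": 0, "ry": 0, "rz": 0}, {"grip": 1, "x": 0, "y": 0, "z": 0, "rx": 0, "ry": 0, "rz": 0}, {"grip": 1, "x": 0, "y": 0, "z": 0, "rx": 0, "ry": 0, "rz": 0}])

```text
time_s: 20.0
position: [0.6779, 0.0305, 0.1444]
tool_rot: [[-0.977, -0.215, 0.0], [-0.215, 0.977, 0.0], [-0.0, 0.0, -1.0]]
ft_force: [-0.4, -0.1, -4.1]
grip_width: 0.0495
```

```bash
python3 to.py .6785 .0305 .145 12.4; python3 - <<'E'
from h import *
c=tins("top"); cv2.imwrite("pics/top3.png",c)
c,z,P=cloud("scene"); cv2.imwrite("pics/scene3.png",cv2.resize(c[80:330,100:440],None,fx=2.3,fy=2.3))
m=(c.min(-1)>110)&(np.hypot(P[...,0]-.68,P[...,1]-.03)<.08)&(P[...,2]>.08)&(P[...,2]<.16)
q=P[m]; print(m.sum(), np.round([q.min(0),q.max(0)],3))
E
```

```text
t 20.0 pos [0.6779 0.0305 0.1444] yaw -347.59 w 0.0495
shift in present axes [-0.0006 -0.0002 -0.0006] in final axes [-0.0006 -0.0002 -0.0006] rot [0.0001 0.0001 0.0001]
F [-0.4  -0.12 -4.07] M world [-0.072  0.071  0.01 ] M tool [ 0.055  0.085 -0.01 ]
top tin px [301. 145.] rect mm, size, yaw [ 635.2 -171.2] [ 52.6 118.6] -75.4 z 46.1 n 1041 med [ 634. -170.]
top tin px [328. 223.] rect mm, size, yaw [ 446.4 -227.4] [ 52.3 117.8] 21.0 z 46.0 n 1127 med [ 446. -227.]
top tin px [ 99. 223.] rect mm, size, yaw [454.  313.3] [35.9 53.5] -89.2 z 45.7 n 268 med [456. 307.]
top mat px [240. 134.] rect mm, size, yaw [680.1 -18.6] [45.  94.8] -1.0 z 4.0 n 482 med [672. -23.]
62 [[0.678 0.04  0.121]
 [0.735 0.067 0.16 ]]
```

View pics/scene3.png

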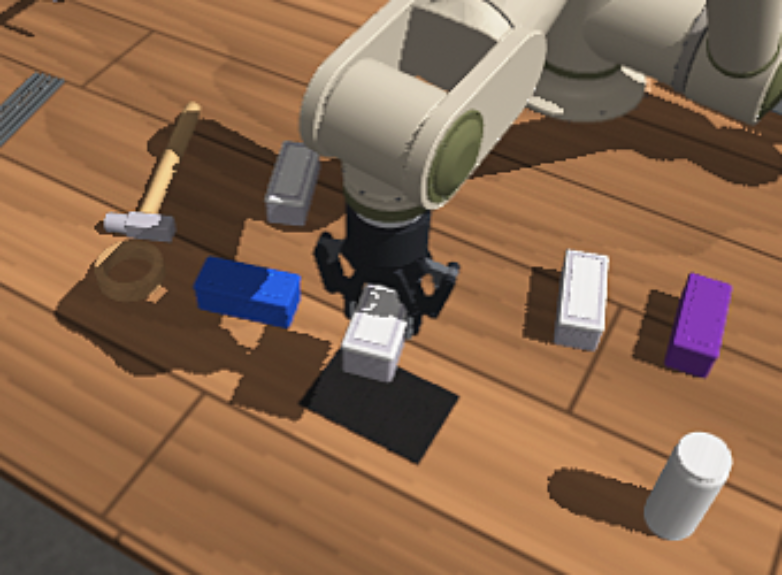

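View pics/top3.png

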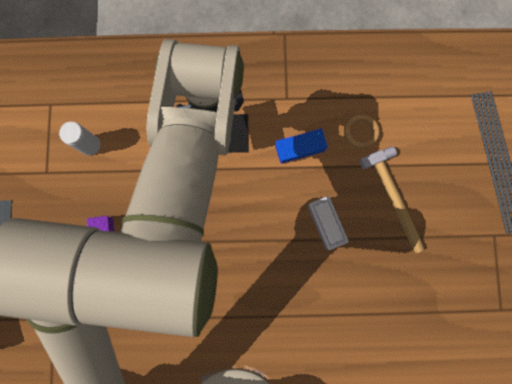

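The scene picture (enlarged crop) shows the tin held over the mat at (375,335), the left tin upright at (583,300), and everything else in place. Now I check the levelness of the held tin and the left tin's place.

```bash
python3 - <<'E'
from h import *
tins("scene")
c,z,P=cloud("scene")
m=(z>0)&(c.min(-1)>90)&(P[...,0]>.69)&(P[...,0]<.75)&(abs(P[...,1]-.045)<.05)&(P[...,2]>.13)&(P[...,2]<.18)
q=P[m]; print(m.sum(),q[:,:3].min(0).round(3),q.max(0).round(3))
t=q[q[:,2]>np.percentile(q[:,2],50)]
A=np.c_[t[:,:2]-t[:,:2].mean(0),np.ones(len(t))]; s=np.linalg.lstsq(A,t[:,2],rcond=None)[0]; print("slopes deg, z",np.degrees(s[:2]).round(1),s[2].round(4),len(t))
E
python3 mom.py
```

```text
scene tin px [226. 156.] rect mm, size, yaw [ 447.6 -227.6] [ 51.7 121.7] 21.1 z 43.9 n 460 med [ 457. -224.]
scene tin px [353. 206.] rect mm, size, yaw [446.7 177. ] [ 52.2 119.3] 16.7 z 44.1 n 664 med [454. 178.]
scene tin px [207. 203.] rect mm, size, yaw [ 636.9 -169.2] [ 53.9 115.2] -75.3 z 43.7 n 668 med [ 640. -166.]
scene tin px [405. 217.] rect mm, size, yaw [415.  311.2] [ 53.2 119.7] 6.8 z 43.8 n 698 med [421. 311.]
scene mat px [266. 257.] rect mm, size, yaw [678.8  31.7] [101.9 149.1] -90.0 z 1.9 n 1630 med [687.  44.]
493 [0.69  0.006 0.13 ] [0.74  0.068 0.17 ]
slopes deg, z [-0.6  0. ] 0.1648 246
t 20.4 pos [0.6781 0.0304 0.1449] w 0.0494 Rz [ 0.001  0.    -1.   ] F [-0.34 -0.07 -3.63] Mtool [-0.023  0.057  0.017] sd [0.021 0.022 0.025]
```

```bash
python3 -c "
from rig import order
print(order.close_job())"
```

```text
the job is handed in; nothing more can be done
None
```

The middle tin is the one that rattles, and I handed the job in at about 20 s with it held over the mat.

- **Left tin:** I lifted it and rocked it about ±34°. The lengthwise moment stayed put (0.013, 0.014, 0.004 N·m) and it weighs about 0.21 kg, so it is silent. I put it back upright, about 2 mm from where it stood with its yaw unchanged.
- **Middle tin:** The moment went from +0.038 to −0.072 and back to +0.035 N·m as I rocked it each way. It weighs about 0.37 kg, so the slug is in it.
- **Right tin:** I never lifted it, because the rattling tin was already known.

My last checks found:
- **Position:** The tool is at (0.678, 0.030, 0.145) m, within about 1 mm of the mat's measured centre, and the tin's underside is about 0.116 m above the mat.
- **Level:** The tin is level to within about 1° and holding still at 45 N.
- **Everything else:** In the last pictures, the can, tape roll, hammer and the blue and purple look-alikes are where they were.

Two readings were slightly off:
- **Drift:** Rocking the middle tin left the tool about 1° and 5 mm off its pose, which I corrected before carrying it to the mat.
- **Noise:** Single moment readings scatter by about 0.03 N·m, and one taken between averages read −0.04. I relied on averages of five.

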